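# Tip the used syringe into the treadle-operated disposal box

### The job

First take the medicine bottle that was left on the yellow flap of the disposal box and stand it upright on the bare worktop. Then lay the used syringe from the blue tray on the middle of the level flap, let go of it, and press the treadle right down to its stop with the gripper, holding it there a moment, so that the syringe slides into the box; let the treadle come all the way back up. Do not knock over or shift the infusion bottles, vials, marker or tape roll.

Things in the scene. Friction and masses are not known exactly. Their poses are not given: they have to be found in the camera images.
- disposal_box: White bench-top disposal box, fixed, 165 (x) x 220 (y) mm, rim 168 mm above the worktop; hollow, open at the top where the yellow flap lies. Origin: centre of its underside, on the worktop. Its -x side is the front, from which the treadle sticks out; +z up. The front ledge by the flap's hinge is 154 mm high, the other three rims 168 mm, walls 4 mm. It stands left or right of the red basket.
- flap_mid (a point): Middle of the upper face of the yellow tipping flap, 128 (along x) x 196 (along y) mm, level at rest 150 mm above the worktop, 18 mm below the side and back rims. Axes as the box's while level. The flap hinges at its front edge; the treadle's linkage drops its back edge by up to 0.95 rad, and things lying on it slide down backwards into the box. Between flap and back or side walls are gaps of 8 mm. It carries about 0.12 kg without giving way.
- treadle (a joint): Angle of the black-ribbed treadle in rad: 0 = up (at rest), 0.36 = fully down on its stop. Hinge along the box's y at 45 mm in front of the box's origin (x = -45 mm), 22 mm high; a spring returns it. It takes about 3.5 N at the pad to start and about 8 N at the stop; the flap turns 2.64 times as far.
- treadle_pad (a point): Centre of the upper face of the treadle's rubber pad (56 mm long, 80 mm wide), in front (-x) of the box, 120 mm from the hinge; about 74 mm above the worktop at rest and about 32 mm when fully down, when it has also moved some 12 mm further from the box. Press here, straight down.
- medicine_bottle: Amber medicine bottle with green cap, 45 mm diameter, 72 mm high, 0.06 to 0.12 kg, standing upright on the flap at the start. Origin: centre of its underside, z up. Body (to 58 mm height) is 45 mm wide, cap 39 mm.
- used_syringe: Clear syringe, 167 mm long, lying in the blue tray on either side of the vials, roughly along the tray's x but either end first. Origin: middle of its length at its underside; y axis runs along it towards the plunger, z up. Barrel 20 mm in diameter, axis 11 mm above the origin, from y = -40 to +62 mm; flange 24 mm wide at y = 63 mm.
- marker: Red and white marker pen, 135 mm long, 16 mm thick, lying in the tray on the other side of the vials from the syringe; origin at the middle of its underside. Leave alone.
- blue_tray: Raised blue tray with steel lip, fixed, 254 (x) x 272 (y) mm, upper face of its floor 30 mm above the worktop, lip 40 mm. Origin: centre of its underside at worktop height. It stands on the other side of the red basket from the box.
- vial_yellow: Glass vial with yellow cap, 24 mm diameter, 48 mm high, upright in the tray between syringe and marker; origin at the centre of its underside. Leave alone.
- vial_blue: Glass vial with blue cap, 24 mm diameter, 48 mm high, upright in the tray between syringe and marker; origin at the centre of its underside. Leave alone.
- infusion_bottle_a: Clear infusion bottle with white cap, 52 x 56 mm, 143 mm high, standing beside the treadle; origin at the centre of its underside. Leave alone.
- infusion_bottle_b: Clear infusion bottle with white cap, 52 x 56 mm, 143 mm high, standing in front of the tray; origin at the centre of its underside. Leave alone.
- tape_roll: Roll of tan tape lying flat, 104 mm diameter, 25 mm high, on the worktop in front of the red basket; origin at the centre of its underside. Leave alone. The red basket (fixed) spans about x 0.49 to 0.78, y -0.21 to 0.18, rim 97 mm high; the worktop's front edge is at x = 0.34, and the bare worktop between them beside the tape roll is room for the medicine bottle.
Mind the look-alikes: they are no part of the job. Leave any pink look-alike of the medicine_bottle alone.

How it is judged:
By the outcome, as a careful person would: the job done as asked, in the order asked, and still so for the second after the job is handed in, with the robot touching nothing.
It also fails if it takes over 72 s, if anything falls off the work surface, if the arm or the gripper's body presses on something with over 40 N, if the wrist force passes 120 N, or if a joint passes its speed limit or range.

### The arm

A 6-joint arm with a two-finger parallel gripper is mounted at the origin on a cart in front of the work surface, level with it; the furniture and walls round the work are solid. World frame = base frame: x ahead of the robot, y to its left, z up, the work surface at z = 0. Lengths are in m, angles in degrees, forces in N, time in s.
With the tool pointing down it reaches from about 0.3 to 0.75 m from the base axis. Payload 8.5 kg.
Tool frame: the origin (TCP) lies midway between the tips of the shut fingers; the grasp point (between the pads) lies 19 mm behind it; z points along the fingers, y is the direction in which the jaws open and shut (so a half turn about z gives the same grasp; the last joint's range is limited). The gripper opens to 85 mm and grips with 20 to 120 N. Pads are 22 mm wide; open, the fingers measure 114 mm over their backs; the gripper's body (76 mm by 85 mm) begins 54 mm behind the grasp point. The pads swing forward as they close: fully open they stand 13 mm farther back than shut.
Start: joints at [59.399, 21.807, 74.336, -0, 83.858, -12.336], TCP at [0.172, 0.522, 0.231] pointing down, gripper open.
Joint ranges: [-178.18, 178.18], [-50.72, 133.34], [12.68, 142.11], [-81.47, 261.47], [9.98, 163.14], [-165.26, 165.26]. Speed limits (degrees/s): [136.94, 136.94, 180, 180, 180, 180].

### API

Orientations are given as a 3x3 rotation matrix whose columns are the frame's x, y, z axes.
In Python, from rig import env, viewer, ticket gives the robot as it stands. The module is installed in compiled form; this text tells all that it offers.
- The arm moves only by the shell command python3 -m pendant 'ROWS' [FORCE]. ROWS is JSON, a list of rows, each a list of 3 entries, a list of its own where there are three numbers: the shift along the world's x, y, z in mm, then the turn about the world's z in rad, then the opening, from -1 (shut) to 1 (fully open). A call has 1 to 12 rows; each row shifts and turns the pose as measured when the row begins; what a row does not reach is not made up. A row lasts 1/8 s, in which the tool goes at most 62.5 mm and 10.7 degrees, less where a joint would pass 70% of its speed; a pose out of reach is approached as far as the arm can. A call with a gripper value outside its range is refused whole. The fingers move at their own pace and stop on an object; FORCE is the grip in N (left out, the last holds). Time passes only in rows, so rows that do not move let the fingers close. It gives the time, the measured TCP pose, the force and the opening at its end, in the units of the state.
- env.observe(): the state, without advancing time (a new reading comes with each control period).
- viewer.get_image(name): name is "scene" or "top" or "wrist"; returns (picture, depth): 480x640x3 uint8, red, green, blue; 480x640 float32, m along the optical axis (not along the pixel's ray), 0 where there is no reading.
- viewer.camera_params(name): a dict with "fx", "fy", "cx", "cy" (pixels), "rvec" (rotation vector, rad) and "tvec" (3), from world to camera coordinates, as OpenCV has them; the wrist camera has in their place "T_tool_cam" (4x4, takes a point from camera to tool coordinates, whose origin is the TCP and whose axes are the flange's). Camera axes: x right, y down, z forward; pixel columns grow to the right and rows downward; lengths in m; the calibration is good to about 2 mm. A picture is of the moment at which its call begins: read the wrist's pose just before it. camera_params takes no time and is no camera call.
- ticket.close_job(): hands the job in, once; it reports no verdict.
The state is a dict: "time_s": time; "q": joint angles; "qvel": joint speeds; "joint_efforts": joint torques, N m; "position": TCP position; "tool_rot": TCP orientation; "ft_force": force on the tool from outside, world axes, zero at the start; "wrist_torque": the same for the moment, N m; "grip_width": finger opening in m.
Only numpy, scipy, OpenCV 4.12 (cv2) and the standard library are available. Lean on these libraries where they do the work, as an engineer would, in place of code of your own. Each camera call takes 0.05 s, during which the arm holds its last target. There are 200 camera calls.

## Working session

There is one attempt and no reset: what is moved stays moved. The work goes in short steps, Python scripts to look and compute and a shell command to move; the robot and the scene stay as the last step left them, time stands still between calls to the robot, and variables do not carry over. Pictures are saved under pics/ and viewed, about 8 in all and at most 12, crops included, and the job is handed in when it is done.

```bash
mkdir -p pics
cat > h.py <<'E'
import numpy as np, cv2
from rig import env, viewer, ticket
def cam(n):
    p=viewer.camera_params(n)
    if 'rvec' in p:
        R=cv2.Rodrigues(np.array(p['rvec'],float))[0]; t=np.array(p['tvec'],float).ravel()
        return p,R.T,-R.T@t
    s=env.observe(); T=np.array(p['T_tool_cam']); W=np.eye(4); W[:3,:3]=np.array(s['tool_rot']); W[:3,3]=s['position']
    M=W@T; return p,M[:3,:3],M[:3,3]
def ray(c,u,v,z):
    p,R,o=c; d=R@np.array([(u-p['cx'])/p['fx'],(v-p['cy'])/p['fy'],1]); return o+d*(z-o[2])/d[2]
def cloud(c,D):
    p,R,o=c; v,u=np.mgrid[:480,:640]
    return np.stack([(u-p['cx'])/p['fx']*D,(v-p['cy'])/p['fy']*D,D],-1)@R.T+o
def shot(n,f=None):
    c=cam(n); I,D=viewer.get_image(n)
    if f: cv2.imwrite('pics/'+f,I[...,::-1])
    return c,I,D
E
python3 - <<'E'
from h import *
for n in('top','scene'):
    c,I,D=shot(n,n+'1.png'); np.savez(n+'1.npz',I=I,D=D); print(n,c[2],c[0]['fx'])
s=env.observe(); print(s['tool_rot'],s['time_s'],s['grip_width'])
E
```

```text
top [0.17534844 0.03991445 1.6869087 ] 519.7865785306685
scene [ 0.13280521 -0.61401973  1.0687807 ] 483.9577749629784
[[-9.49619038e-01  3.13405943e-01 -6.30949230e-04]
 [ 3.13406473e-01  9.49618442e-01 -1.09368094e-03]
 [ 2.56394919e-04 -1.23632381e-03 -9.99999203e-01]] 0.1 0.08562132147993129
```

View pics/top1.png

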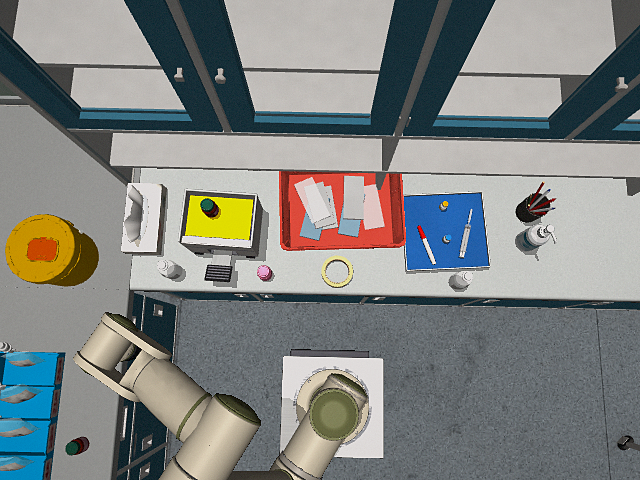

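View pics/scene1.png

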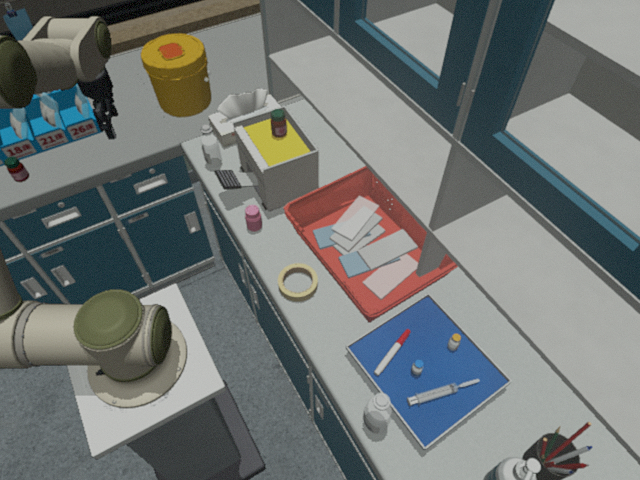

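The top view shows the box at about (220,222), with the green-capped bottle on the flap at (208,207) and the treadle at (218,271). The basket is in the middle and the tape roll is at (337,271). The tray is on the right, with the syringe at (466,233), the marker at (427,243), and vials at (444,206) and (447,239).

Candidates for the medicine bottle are (208,207) on the flap, the pink one at (264,272), and a green-capped one on the far-left counter at (77,446). The first fits, because it stands on the yellow flap.

Run:
```python
from h import *
z=np.load('top1.npz'); I=z['I'];D=z['D']; c=cam('top'); P=cloud(c,D)
hsv=cv2.cvtColor(I,cv2.COLOR_RGB2HSV); H,S,V=[hsv[...,i].astype(int) for i in range(3)]
def box(m,u0,u1,v0,v1):
    k=np.zeros_like(m);k[v0:v1,u0:u1]=m[v0:v1,u0:u1];return k
def rep(n,m,zc):
    v,u=np.nonzero(m); pts=np.array([ray(c,a,b,zc) for a,b in zip(u,v)])
    print(n,len(u),'px',u.mean().round(1),v.mean().round(1),'xyz',((pts.min(0)+pts.max(0))/2).round(4),'ext',np.ptp(pts,axis=0).round(3),'dz',np.median(P[m.astype(bool)][:,2]).round(3)); return pts
rep('flap',box((H>22)&(H<35)&(S>150)&(V>90),180,260,190,250),.150)
rep('cap',box((H>40)&(H<85)&(S>100),190,230,190,225),.222)
rep('pad',box(V<60,200,236,260,284),.074)
rep('pink',box((H>150)&(S>80)&(V>100),250,280,260,285),.07)
rep('tape',box((H>20)&(H<35)&(S>40),315,360,250,292),.025)
rep('tray',box((H>100)&(H<120)&(S>120),395,500,185,275),.03)
m=box((S<110)&(V>90),455,478,204,262); pts=rep('syr',m,.041)
q=pts[:,:2]; w,E=np.linalg.eigh(np.cov(q.T)); d=E[:,1]*np.sign(E[0,1]); t=(q-q.mean(0))@d; n=(q-q.mean(0))@E[:,0]
print('dir',d,'mean',q.mean(0),'t',t.min(),t.max()); 
for a in np.arange(-.09,.09,.01):
    k=(t>=a)&(t<a+.01); 
    if k.sum():print(round(a,3),k.sum(),np.ptp(n[k]).round(4))
for n,b,zc in(('infA',(155,182,255,282),.143),('infB',(448,476,268,294),.143)):
    v0=P[b[2]:b[3],b[0]:b[1]]; k=v0[...,2]>.11; print(n,v0[k].mean(0), v0[k].min(0),v0[k].max(0))
J=I[...,::-1]
a=cv2.resize(J[185:290,150:290],None,fx=4,fy=4,interpolation=cv2.INTER_CUBIC); b=cv2.resize(J[190:295,400:495],None,fx=2.5,fy=4,interpolation=cv2.INTER_CUBIC)
cv2.imwrite('pics/crop1.png',np.hstack([a,b]))
```

```text
flap 2341 px 220.0 218.1 xyz [0.5608 0.3572 0.15  ] ext [0.134 0.199 0.   ] dz 0.15
cap 109 px 207.2 205.1 xyz [0.5789 0.3805 0.222 ] ext [0.039 0.038 0.   ] dz 0.22
pad 239 px 218.1 273.5 xyz [0.399  0.3641 0.074 ] ext [0.05  0.081 0.   ] dz 0.075
pink 75 px 264.1 272.8 xyz [0.4059 0.2225 0.07  ] ext [0.044 0.041 0.   ] dz 0.066
tape 330 px 336.8 271.2 xyz [ 0.4214 -0.0076  0.025 ] ext [0.104 0.1   0.   ] dz 0.024
tray 5275 px 444.6 230.6 xyz [ 0.5623 -0.3615  0.03  ] ext [0.261 0.27  0.   ] dz 0.03
syr 222 px 465.2 236.5 xyz [ 0.5536 -0.424   0.041 ] ext [0.16  0.047 0.   ] dz 0.048
dir [ 0.97309264 -0.23041424] mean [ 0.54110892 -0.42263441] t -0.0681217614417051 0.09524809657015582
-0.07 13 0.0162
-0.06 15 0.0144
-0.05 18 0.0176
-0.04 18 0.0181
-0.03 17 0.017
-0.02 18 0.0176
-0.01 17 0.017
-0.0 17 0.0177
0.01 16 0.0164
0.02 19 0.0177
0.03 17 0.0177
0.04 7 0.0133
0.05 6 0.0051
0.06 7 0.007
0.07 7 0.0063
0.08 6 0.0045
infA [0.40056286 0.50142761 0.20168847] [0.17534844 0.03991445 0.12893805] [0.42708724 0.53856927 1.6869087 ]
infB [ 0.39106162 -0.38333422  0.18591523] [ 0.17534844 -0.41433937  0.12609992] [0.41418724 0.03991445 1.6869087 ]
```

View pics/crop1.png

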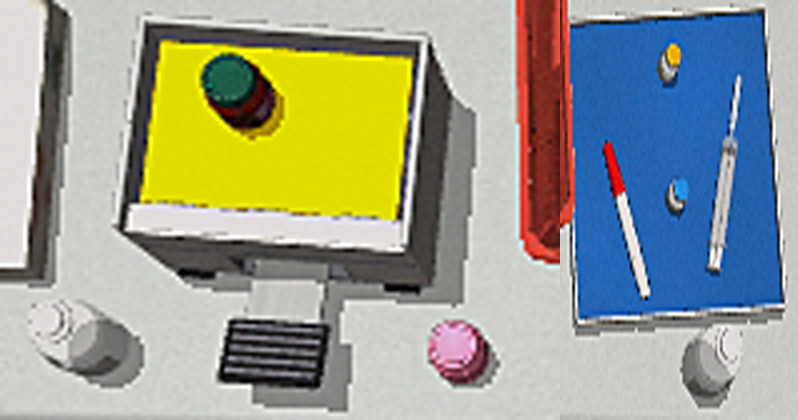

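The crop confirms the target: amber body with a green cap, standing on the yellow flap. The pink one is beside the treadle and will be left alone. I'll check the overhead clearance and the box yaw, and raise the arm.

```bash
python3 - <<'E'
from h import *
z=np.load('top1.npz'); I=z['I'];D=z['D']; c=cam('top'); P=cloud(c,D)
for u,v in((250,150),(150,150),(250,165),(145,215),(135,190),(200,120),(420,150),(460,190)): print((u,v),P[v,u].round(3))
hsv=cv2.cvtColor(I,cv2.COLOR_RGB2HSV); H,S,V=[hsv[...,i].astype(int) for i in range(3)]
m=(H>22)&(H<35)&(S>150)&(V>90); v,u=np.nonzero(m); k=(u>180)&(u<260)&(v>190)&(v<250)
q=np.array([ray(c,a,b,.15)[:2]*1000 for a,b in zip(u[k],v[k])],np.float32); print(cv2.minAreaRect(q))
for n,b in(('A',(155,182,255,282)),('B',(448,476,268,294))):
    v0=P[b[2]:b[3],b[0]:b[1]]; k=(v0[...,2]>.11)&(v0[...,2]<.2); print(n,v0[k].mean(0).round(3))
E
python3 -m pendant '[[[0,0,45],0,1],[[0,0,40],0,1],[[0,0,0],0,1]]' 30
```

```text
(250, 150) [0.762 0.267 0.191]
(150, 150) [0.755 0.571 0.191]
(250, 165) [0.716 0.265 0.186]
(145, 215) [0.586 0.617 0.051]
(135, 190) [0.66  0.645 0.084]
(200, 120) [0.7   0.337 0.535]
(420, 150) [ 0.773 -0.25   0.196]
(460, 190) [ 0.709 -0.42   0.007]
((560.4380493164062, 356.81304931640625), (195.51451110839844, 127.51863098144531), 87.25537872314453)
A [0.41  0.521 0.14 ]
B [ 0.398 -0.396  0.14 ]
time_s: 0.48
position: [0.1719, 0.5214, 0.3166]
tool_rot: [[-0.95, 0.313, -0.003], [0.313, 0.95, -0.005], [0.001, -0.005, -1.0]]
ft_force: [0.8, 0.3, -0.3]
grip_width: 0.0856
```

```bash
python3 -m pendant '[[[52,-18,0],0,1],[[52,-18,0],0,1],[[52,-18,0],0,1],[[52,-18,0],0,1],[[52,-18,0],0,1],[[52,-18,0],0,1],[[52,-18,0],0,1],[[30,-12,0],0,1],[[0,0,0],0,1]]'
python3 - <<'E'
from h import *
s=env.observe();print(s['position'])
c,I,D=shot('wrist','w1.png'); P=cloud(c,D)
hsv=cv2.cvtColor(I,cv2.COLOR_RGB2HSV); H,S,V=[hsv[...,i].astype(int) for i in range(3)]
m=((H>40)&(H<85)&(S>100)&(P[...,2]>.2)&(P[...,2]<.24)).astype(np.uint8)
n,l,st,ce=cv2.connectedComponentsWithStats(m); k=1+st[1:,4].argmax() if n>1 else 0; print(st[k],ce[k],np.median(P[l==k],0)); 
k1=cv2.minEnclosingCircle(np.argwhere(l==k)[:,::-1].astype(np.float32)); print(k1, ray(c,*k1[0],.222))
E
```

```text
time_s: 1.6
position: [0.5755, 0.3755, 0.3018]
tool_rot: [[-0.95, 0.311, -0.022], [0.311, 0.95, -0.016], [0.016, -0.022, -1.0]]
ft_force: [-0.2, 0.9, 0.0]
grip_width: 0.0854
[0.57553824 0.37550024 0.30175148]
[ 308  218   61   62 2195] [339.30205011 250.36856492] [0.58011721 0.38356458 0.22093388]
((337.7829895019531, 248.83419799804688), 31.137508392333984) [0.57808576 0.38295248 0.222     ]
```

View pics/w1.png

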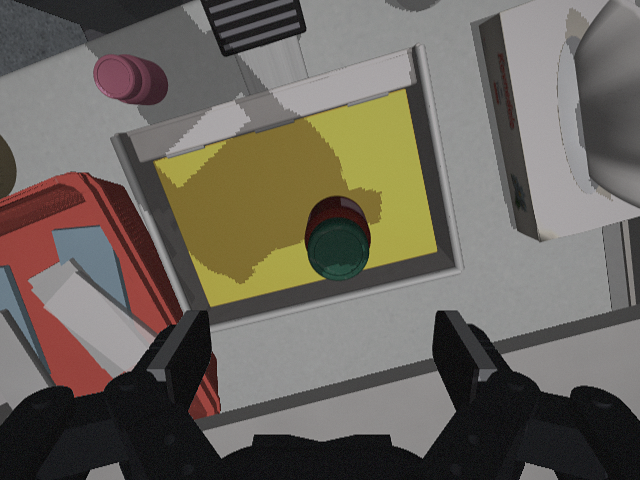

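The wrist view shows the green cap at (338,249), inside the box rims. That puts the bottle at (0.578, 0.383). I'll descend around it.

```bash
python3 -m pendant '[[[3,7,-20],0,1],[[0,0,-40],0,1],[[0,0,-35],0,1],[[0,0,-25],0,1],[[0,0,-8],0,1],[[0,0,0],0,1]]'
```

```text
time_s: 2.4
position: [0.5694, 0.3879, 0.1709]
tool_rot: [[-0.953, 0.302, -0.023], [0.303, 0.953, -0.015], [0.018, -0.021, -1.0]]
ft_force: [-0.0, 1.2, 0.1]
grip_width: 0.0854
```

```bash
python3 -m pendant '[[[10,-5,0],0,1],[[0,0,0],0,1]]'; python3 -m pendant '[[[0,0,0],0,-1],[[0,0,0],0,-1],[[0,0,0],0,-1],[[0,0,0],0,-1],[[0,0,0],0,-1],[[0,0,0],0,-1]]' 30
```

```text
time_s: 2.65
position: [0.5805, 0.3831, 0.1732]
tool_rot: [[-0.953, 0.302, -0.02], [0.302, 0.953, -0.014], [0.015, -0.019, -1.0]]
ft_force: [-0.1, 0.0, 0.2]
grip_width: 0.0852
time_s: 3.4
position: [0.5809, 0.3831, 0.1746]
tool_rot: [[-0.953, 0.302, -0.018], [0.302, 0.953, -0.013], [0.013, -0.018, -1.0]]
ft_force: [-0.3, 0.2, 1.1]
grip_width: 0.0445
```

```bash
python3 -m pendant '[[[0,0,15],0,-1],[[0,0,35],0,-1],[[0,0,35],0,-1],[[-25,-40,0],0,-1],[[-28,-45,0],0,-1],[[-28,-45,0],0,-1],[[-28,-45,0],0,-1],[[-28,-45,0],0,-1],[[-20,-30,0],0,-1],[[0,0,0],0,-1]]'
```

```text
time_s: 4.65
position: [0.419, 0.1271, 0.2701]
tool_rot: [[-0.953, 0.302, -0.007], [0.302, 0.953, -0.011], [0.003, -0.013, -1.0]]
ft_force: [0.8, -0.6, -0.6]
grip_width: 0.0439
```

```bash
python3 -m pendant '[[[-2,-2,-40],0,-1],[[0,0,-50],0,-1],[[0,0,-50],0,-1],[[0,0,-50],0,-1],[[0,0,-30],0,-1],[[0,0,-10],0,-1],[[0,0,0],0,-1]]'
```

```text
time_s: 5.52
position: [0.4234, 0.1283, 0.0387]
tool_rot: [[-0.954, 0.3, 0.008], [0.3, 0.954, -0.009], [-0.011, -0.006, -1.0]]
ft_force: [0.5, 0.1, -0.4]
grip_width: 0.0442
```

```bash
python3 -m pendant '[[[0,0,-6],0,-1],[[0,0,-5],0,-1],[[0,0,-3],0,-1],[[0,0,0],0,-1]]'
```

```text
time_s: 6.02
position: [0.4253, 0.1286, 0.0264]
tool_rot: [[-0.954, 0.3, 0.014], [0.3, 0.954, -0.009], [-0.016, -0.004, -1.0]]
ft_force: [1.1, -0.7, -1.4]
grip_width: 0.0441
```

```bash
python3 -m pendant '[[[0,0,-2],0,-1],[[0,0,-1],0,-1],[[0,0,0],0,-1]]'
```

```text
time_s: 6.4
position: [0.426, 0.1285, 0.0247]
tool_rot: [[-0.954, 0.3, 0.017], [0.3, 0.954, -0.009], [-0.019, -0.004, -1.0]]
ft_force: [-0.1, -0.2, -0.7]
grip_width: 0.044
```

```bash
python3 -m pendant '[[[0,0,-2],0,-1],[[0,0,0],0,-1],[[0,0,0],0,-1]]'; python3 -m pendant '[[[0,0,0],0,0.3],[[0,0,0],0,0.3],[[0,0,0],0,0.6],[[0,0,0],0,1],[[0,0,0],0,1],[[0,0,20],0,1],[[0,0,40],0,1],[[0,0,50],0,1],[[0,0,50],0,1],[[0,0,40],0,1],[[0,0,0],0,1]]'
python3 - <<'E'
from h import *
c,I,D=shot('top'); P=cloud(c,D)
hsv=cv2.cvtColor(I,cv2.COLOR_RGB2HSV); H,S,V=[hsv[...,i].astype(int) for i in range(3)]
m=((H>40)&(H<85)&(S>100)&(P[...,0]>.34)&(P[...,0]<.5)&(P[...,1]<.2)&(P[...,1]>.05)); print(m.sum(),P[m].mean(0) if m.any() else '')
c,I,D=shot('wrist','w2.png')
E
```

```text
time_s: 6.78
position: [0.4274, 0.1281, 0.0241]
tool_rot: [[-0.954, 0.3, 0.021], [0.3, 0.954, -0.01], [-0.023, -0.003, -1.0]]
ft_force: [0.4, -0.4, -1.5]
grip_width: 0.0441
time_s: 8.15
position: [0.4257, 0.1281, 0.2299]
tool_rot: [[-0.954, 0.3, 0.019], [0.3, 0.954, -0.01], [-0.021, -0.004, -1.0]]
ft_force: [0.8, 0.9, -0.3]
grip_width: 0.0855
94 [0.42052214 0.11890534 0.12189564]
```

View pics/w2.png

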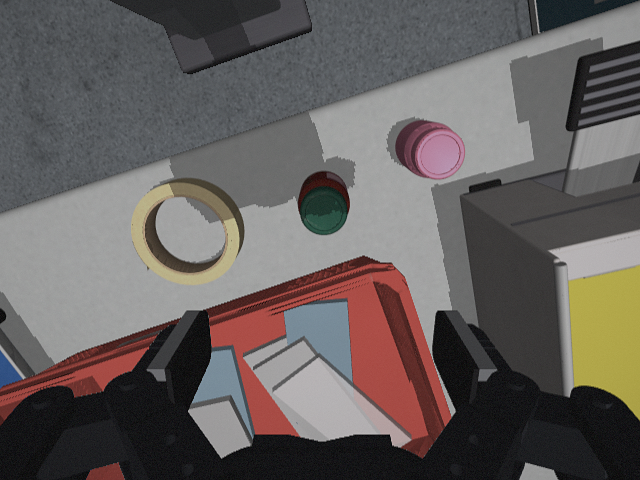

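The bottle is upright on the bare worktop at (325,205) in the wrist view, clear of the tape roll and the pink bottle. Next is the tray.

```bash
python3 -m pendant '[[[10,-45,0],0.07,1],[[10,-55,0],0,1],[[10,-55,0],0,1],[[10,-55,0],0,1],[[10,-55,0],0,1],[[10,-55,0],0,1],[[10,-55,0],0,1],[[10,-55,0],0,1],[[10,-55,0],0,1],[[10,-40,0],0,1],[[5,-20,0],0,1],[[0,0,0],0,1]]'
python3 - <<'E'
from h import *
c,I,D=shot('wrist','w3.png'); P=cloud(c,D); np.savez('w3.npz',I=I,D=D,P=P); print(env.observe()['position'])
E
```

```text
time_s: 9.75
position: [0.5237, -0.4325, 0.2021]
tool_rot: [[-0.973, 0.229, -0.018], [0.229, 0.973, 0.015], [0.021, 0.011, -1.0]]
ft_force: [1.0, 0.2, -0.9]
grip_width: 0.0856
[ 0.52364129 -0.43160999  0.20222751]
```

View pics/w3.png

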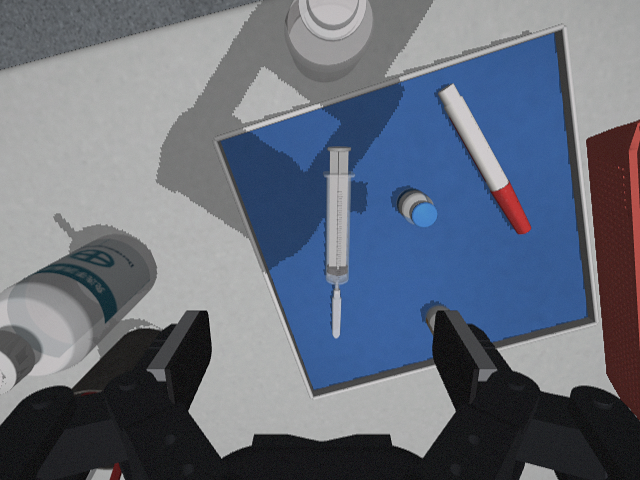

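The wrist view shows the syringe with its plunger end at (339,149), flange at (339,174), barrel end at (337,280) and needle tip at (336,338). The blue vial is at about (420,212), so the finger clearance to it matters.

Run:
```python
from h import *
c=cam('wrist')
a=ray(c,339,149,.041);f=ray(c,339,174,.041);b=ray(c,337,280,.041);t=ray(c,336,338,.038)
for n,x in zip('plunger flange barrelend tip'.split(),(a,f,b,t)): print(n,x.round(4))
d=(a-t)[:2]; print('len',np.linalg.norm(d),'angle',np.degrees(np.arctan2(*d[::-1]))); mid=(a+t)/2;print('mid',mid)
v=ray(c,425,216,.078); print('vial',v); u=d/np.linalg.norm(d); w=(v-mid)[:2]; print('vial along, across',w@u, w@np.array([-u[1],u[0]]))
v=ray(c,433,310,.078); w=(v-mid)[:2]; print('vialY along, across',w@u, w@np.array([-u[1],u[0]]))
```

```text
plunger [ 0.4747 -0.4049  0.041 ]
flange [ 0.4934 -0.409   0.041 ]
barrelend [ 0.5809 -0.43    0.041 ]
tip [ 0.6374 -0.4433  0.038 ]
len 0.16713049165132401 angle 166.69235764643344
mid [ 0.55603543 -0.42408982  0.0395    ]
vial [ 0.5313053  -0.35653489  0.078     ]
vial along, across 0.039615844064129394 -0.06004859109947004
vialY along, across -0.0348341542918555 -0.07219751886277267
```

```bash
python3 -m pendant '[[[25,9,-20],0,0.15],[[0,0,-40],0,0.15],[[0,0,-35],0,0.15],[[0,0,-15],0,0.15],[[0,0,0],0,0.15]]'
```

```text
time_s: 10.42
position: [0.549, -0.4162, 0.0887]
tool_rot: [[-0.974, 0.225, -0.02], [0.224, 0.974, 0.018], [0.024, 0.013, -1.0]]
ft_force: [-0.9, 0.3, 0.8]
grip_width: 0.0492
```

```bash
python3 -m pendant '[[[0,-6,-20],0,0.15],[[0,-1,-20],0,0.15],[[0,0,-10],0,0.15],[[0,0,0],0,0.15]]'
```

```text
time_s: 10.92
position: [0.5497, -0.4251, 0.039]
tool_rot: [[-0.974, 0.225, -0.017], [0.224, 0.974, 0.014], [0.019, 0.01, -1.0]]
ft_force: [0.4, 0.1, -0.1]
grip_width: 0.0493
```

```bash
python3 -m pendant '[[[0,2,-5],0,0.15],[[0,0,0],0,0.15]]';  python3 -m pendant '[[[0,0,0],0,-1],[[0,0,0],0,-1],[[0,0,0],0,-1],[[0,0,0],0,-1],[[0,0,0],0,-1]]' 25
```

```text
time_s: 11.18
position: [0.55, -0.4234, 0.0348]
tool_rot: [[-0.974, 0.225, -0.015], [0.225, 0.974, 0.013], [0.018, 0.009, -1.0]]
ft_force: [0.0, 0.2, -0.3]
grip_width: 0.0489
time_s: 11.8
position: [0.5504, -0.4237, 0.036]
tool_rot: [[-0.974, 0.225, -0.014], [0.224, 0.974, 0.011], [0.016, 0.008, -1.0]]
ft_force: [0.2, 0.6, 0.1]
grip_width: 0.0184
```

Width is 18.4 mm on a 20 mm barrel, so the pads are a little high. I'll regrip lower.

```bash
python3 -m pendant '[[[0,0,0],0,0],[[0,0,-3],0,0],[[0,0,-2],0,0],[[0,0,0],0,0]]';  python3 -m pendant '[[[0,0,0],0,-1],[[0,0,0],0,-1],[[0,0,0],0,-1],[[0,0,0],0,-1]]' 25
```

```text
time_s: 12.3
position: [0.5503, -0.4236, 0.0305]
tool_rot: [[-0.974, 0.225, -0.014], [0.224, 0.974, 0.012], [0.016, 0.008, -1.0]]
ft_force: [0.6, -0.2, -0.1]
grip_width: 0.0428
time_s: 12.8
position: [0.5504, -0.4237, 0.0306]
tool_rot: [[-0.974, 0.225, -0.014], [0.225, 0.974, 0.011], [0.016, 0.008, -1.0]]
ft_force: [-0.4, -0.5, -0.1]
grip_width: 0.0189
```

```bash
python3 -m pendant '[[[0,0,20],0,-1],[[0,0,45],0,-1],[[0,0,50],0,-1],[[0,0,50],0,-1],[[0,0,50],0,-1],[[0,0,10],0,-1],[[0,0,0],0,-1]]'
python3 - <<'E'
from h import *
shot('wrist','w4.png')
E
```

```text
time_s: 13.68
position: [0.5488, -0.4219, 0.2608]
tool_rot: [[-0.974, 0.225, -0.017], [0.224, 0.974, 0.014], [0.019, 0.01, -1.0]]
ft_force: [-0.9, 0.7, -1.1]
grip_width: 0.0192
```

View pics/w4.png

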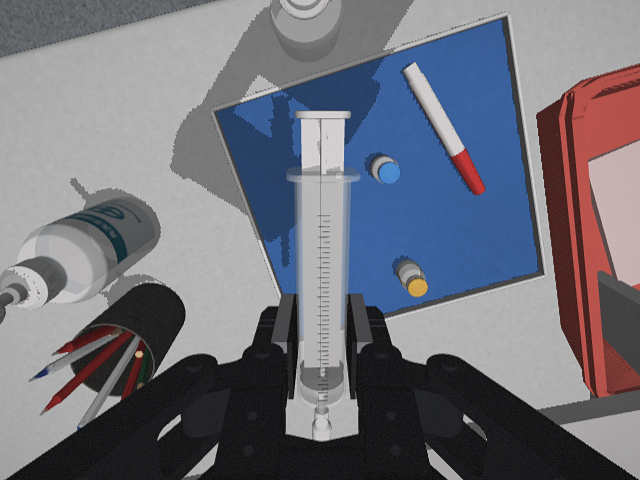

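The syringe is held firmly at mid-barrel, with the plunger towards the camera top (323,115). I'll carry it over to the flap and turn it by -79° so it lies along the box's y.

```bash
python3 -m pendant '[[[0,30,5],-0.1,-1],[[0,55,0],-0.13,-1],[[0,56,0],-0.13,-1],[[0,56,0],-0.13,-1],[[0,56,0],-0.13,-1],[[0,56,0],-0.13,-1],[[0,56,0],-0.13,-1],[[0,56,0],-0.13,-1],[[0,56,0],-0.13,-1],[[0,56,0],-0.13,-1],[[0,50,0],-0.1,-1],[[0,0,0],0,-1]]'
```

```text
time_s: 15.22
position: [0.5391, 0.1805, 0.2417]
tool_rot: [[0.075, 0.997, -0.004], [0.996, -0.075, 0.044], [0.044, -0.007, -0.999]]
ft_force: [0.3, -0.6, -0.9]
grip_width: 0.0192
```

```bash
python3 -m pendant '[[[5,35,10],0.03,-1],[[5,45,5],0,-1],[[5,45,0],0,-1],[[5,40,0],0,-1],[[0,15,0],0,-1],[[0,0,0],0,-1]]'
```

```text
time_s: 15.98
position: [0.5594, 0.3596, 0.2483]
tool_rot: [[0.047, 0.999, -0.019], [0.998, -0.046, 0.038], [0.037, -0.02, -0.999]]
ft_force: [-0.0, -0.1, 0.0]
grip_width: 0.0187
```

```bash
python3 -m pendant '[[[0,2,-25],0,-1],[[0,0,-30],0,-1],[[0,0,-20],0,-1],[[0,0,-8],0,-1],[[0,0,0],0,-1]]'
```

```text
time_s: 16.6
position: [0.5608, 0.3533, 0.1632]
tool_rot: [[0.053, 0.998, -0.019], [0.998, -0.052, 0.035], [0.034, -0.021, -0.999]]
ft_force: [0.0, 0.6, 0.1]
grip_width: 0.0191
```

```bash
python3 -m pendant '[[[-1,8,-3],0,-1],[[0,1,-3],0,-1],[[0,0,0],0,-1]]'
```

```text
time_s: 16.98
position: [0.5604, 0.3628, 0.1589]
tool_rot: [[0.053, 0.998, -0.016], [0.998, -0.053, 0.037], [0.036, -0.018, -0.999]]
ft_force: [-0.1, 0.5, 0.1]
grip_width: 0.0189
```

```bash
python3 -m pendant '[[[0,0,-3],0,-1],[[0,0,-2],0,-1],[[0,0,0],0,-1]]'
```

```text
time_s: 17.35
position: [0.5604, 0.3629, 0.1538]
tool_rot: [[0.053, 0.998, -0.015], [0.998, -0.052, 0.037], [0.036, -0.017, -0.999]]
ft_force: [0.5, -0.7, -0.8]
grip_width: 0.019
```

```bash
python3 -m pendant '[[[0,0,0],0,-0.4],[[0,0,0],0,-0.3],[[0,0,0],0,-0.1],[[0,0,0],0,0],[[0,0,0],0,0.05],[[0,0,15],0,0.05],[[0,0,25],0,0.05],[[0,0,40],0,0.05],[[0,0,40],0,0.05],[[-10,-15,20],0,0.05],[[0,0,0],0,0.05]]'
python3 - <<'E'
from h import *
print(env.observe()['position']);c,I,D=shot('wrist','w5.png')
E
```

```text
time_s: 18.73
position: [0.5498, 0.3475, 0.3042]
tool_rot: [[0.053, 0.999, -0.01], [0.998, -0.052, 0.039], [0.038, -0.012, -0.999]]
ft_force: [-1.1, 0.4, 0.2]
grip_width: 0.0449
[0.54981627 0.34750948 0.30415512]
```

View pics/w5.png

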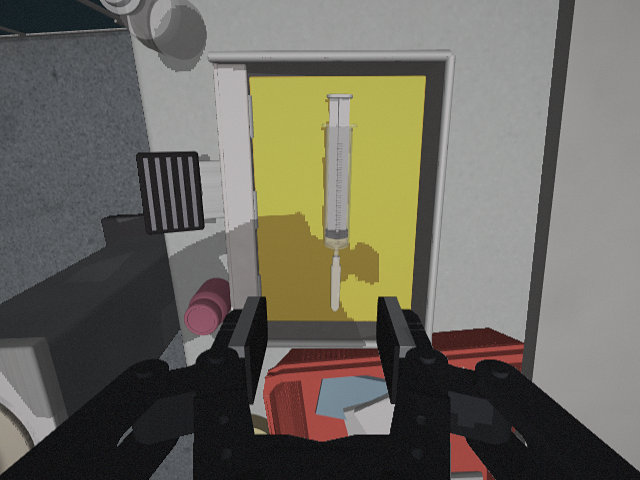

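The syringe lies on the middle of the level yellow flap, from (339,96) to (335,308), and has been let go. The treadle pad is at about (170,192). I'll locate the pad accurately.

Run:
```python
from h import *
c,I,D=shot('wrist'); P=cloud(c,D); print(viewer.camera_params('wrist')['T_tool_cam'])
V=I.max(2); m=np.zeros((480,640),np.uint8); m[145:240,130:207]=(V<75)[145:240,130:207]; m=cv2.morphologyEx(m,cv2.MORPH_CLOSE,np.ones((9,9)))
n,l,st,ce=cv2.connectedComponentsWithStats(m); k=1+st[1:,4].argmax(); print(st[k],ce[k])
r=cv2.minAreaRect(np.argwhere(l==k)[:,::-1].astype(np.float32)); print(r, ray(c,*ce[k],.074), np.median(P[l==k],0))
print(ray(c,337,202,.155), P[153:160,165:175,2].mean(), np.percentile(P[l==k][:,2],[2,98]))
z=np.percentile(P[l==k],[1,99],axis=0);print(z)
```

```text
[[ 1.48165736e-04 -9.49896078e-01 -3.12565862e-01  7.97066116e-02]
 [ 9.99999955e-01  2.22783258e-04 -2.03013897e-04  9.04551187e-04]
 [ 2.62476546e-04 -3.12565818e-01  9.49896068e-01 -1.42243026e-01]
 [ 0.00000000e+00  0.00000000e+00  0.00000000e+00  1.00000000e+00]]
[ 130  147   75   93 5416] [167.51624815 195.02640325]
((167.0, 193.0), (92.0, 74.0), 90.0) [0.39736898 0.36432975 0.074     ] [0.39790497 0.36391773 0.07328157]
[0.56136329 0.36500926 0.155     ] 0.07286374707854291 [-0.72705679  0.08338152]
[[-0.07361642  0.11998951 -0.73212993]
 [ 0.42713164  0.4052844   0.08385842]]
```

```bash
python3 -m pendant '[[[-40,4,0],0,-1],[[-50,5,0],0,-1],[[-45,5,0],0,-1],[[-18,3,0],0,-1],[[0,0,-40],0,-1],[[0,0,-50],0,-1],[[0,0,-50],0,-1],[[0,0,-30],0,-1],[[0,0,0],0,-1]]' 60
```

```text
time_s: 19.95
position: [0.3937, 0.3665, 0.1165]
tool_rot: [[0.053, 0.998, -0.026], [0.998, -0.052, 0.031], [0.03, -0.028, -0.999]]
ft_force: [-0.0, -0.0, 1.0]
grip_width: 0.0001
```

```bash
python3 -m pendant '[[[1,-3,-20],0,-1],[[0,0,-15],0,-1],[[0,0,-8],0,-1],[[0,0,-8],0,-1],[[0,0,-8],0,-1]]'; python3 -m pendant '[[[0,0,-8],0,-1],[[0,0,-8],0,-1]]'
```

```text
time_s: 20.58
position: [0.3981, 0.3656, 0.0597]
tool_rot: [[0.053, 0.998, -0.019], [0.998, -0.053, 0.036], [0.035, -0.021, -0.999]]
ft_force: [-1.4, -0.7, 5.9]
grip_width: -0.0004
time_s: 20.82
position: [0.3981, 0.366, 0.044]
tool_rot: [[0.053, 0.998, -0.018], [0.998, -0.052, 0.037], [0.036, -0.02, -0.999]]
ft_force: [-2.8, -0.2, 6.6]
grip_width: 0.0001
```

```bash
python3 -m pendant '[[[-1,0,-6],0,-1],[[0,0,-5],0,-1],[[0,0,-4],0,-1]]';python3 -m pendant '[[[0,0,-4],0,-1],[[0,0,-4],0,-1]]'
```

```text
time_s: 21.2
position: [0.3968, 0.3663, 0.0312]
tool_rot: [[0.052, 0.998, -0.017], [0.998, -0.052, 0.037], [0.036, -0.019, -0.999]]
ft_force: [-10.7, -8.3, 47.1]
grip_width: 0.0001
time_s: 21.45
position: [0.3968, 0.3663, 0.0311]
tool_rot: [[0.05, 0.999, -0.013], [0.998, -0.05, 0.039], [0.038, -0.015, -0.999]]
ft_force: [-13.5, -11.8, 50.9]
grip_width: -0.0
```

It is on the stop: z no longer falls and the force has jumped. I'll hold it there and look.

```bash
python3 -m pendant '[[[0,0,-2],0,-1],[[0,0,-2],0,-1],[[0,0,-2],0,-1],[[0,0,-2],0,-1],[[0,0,-2],0,-1],[[0,0,-2],0,-1],[[0,0,-2],0,-1],[[0,0,-2],0,-1]]'
python3 - <<'E'
from h import *
c,I,D=shot('scene'); a=cv2.resize(I[90:230,180:340,::-1],None,fx=3.5,fy=3.5,interpolation=cv2.INTER_CUBIC)
c,I,D=shot('top'); b=cv2.resize(I[180:290,170:270,::-1],None,fx=2.3,fy=490/110,interpolation=cv2.INTER_CUBIC)
cv2.imwrite('pics/p1.png',np.hstack([a,b[:490]]))
E
```

```text
time_s: 22.45
position: [0.3967, 0.3662, 0.0319]
tool_rot: [[0.046, 0.999, -0.001], [0.998, -0.046, 0.043], [0.043, -0.003, -0.999]]
ft_force: [-5.8, -4.7, 24.1]
grip_width: -0.0001
```

View pics/p1.png

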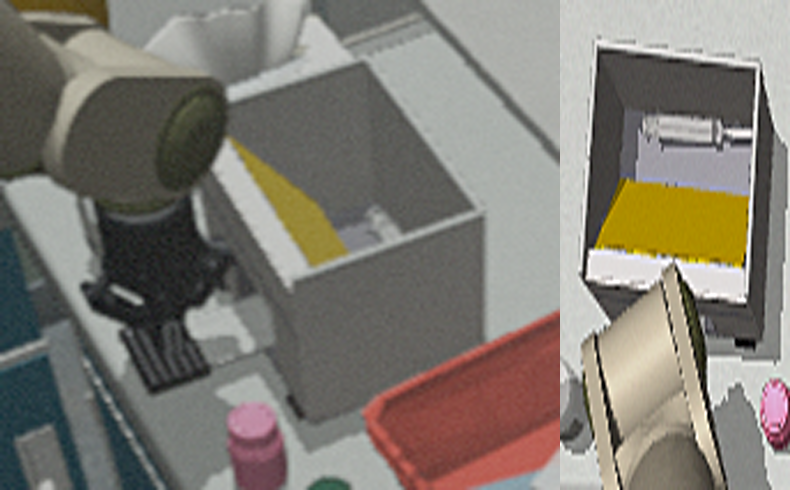

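The flap is tipped and the syringe lies on the floor of the box at (685,130) in the right-hand crop. I'll raise slowly and clear the treadle.

```bash
python3 -m pendant '[[[0,0,5],0,-1],[[0,0,10],0,-1],[[0,0,12],0,-1],[[0,0,15],0,-1],[[0,0,15],0,-1],[[0,0,30],0,-1],[[0,0,50],0,-1],[[0,0,50],0,-1],[[0,0,50],0,-1],[[-30,-20,30],0,-1],[[-50,-40,0],0,-1],[[0,0,0],0,-1]]'
python3 - <<'E'
from h import *
c,I,D=shot('top','end.png'); P=cloud(c,D); s=shot('scene','end_s.png')
print('flap z',np.median(P[215:230,200:240,2]),'pad z',[P[v,u].round(3) for u,v in((213,270),(225,270))])
hsv=cv2.cvtColor(I,cv2.COLOR_RGB2HSV); O=np.load('top1.npz')['I'].astype(int); d=np.abs(I.astype(int)-O).max(2)>40
for n,b in dict(infA=(155,182,258,282),infB=(448,476,268,294),tape=(315,360,250,292),pink=(252,280,262,285),tray=(405,490,193,270)).items(): print(n,d[b[2]:b[3],b[0]:b[1]].sum())
a=cv2.resize(I[180:300,120:500,::-1],None,fx=2.1,fy=2.1); b=cv2.resize(s[1][90:400,160:560,::-1],None,fx=798/400*.55,fy=798/400*.55)
k=np.zeros((a.shape[0]+b.shape[0],798,3),np.uint8);k[:a.shape[0]]=a[:,:798];k[a.shape[0]:,:b.shape[1]]=b;cv2.imwrite('pics/e.png',k); print(k.shape)
E
```

```text
time_s: 24.05
position: [0.3113, 0.3043, 0.3095]
tool_rot: [[0.044, 0.999, -0.007], [0.998, -0.043, 0.04], [0.04, -0.009, -0.999]]
ft_force: [-0.2, 0.6, 0.7]
grip_width: -0.0
flap z 0.14969597509612642 pad z [array([0.331, 0.267, 0.609]), array([0.332, 0.243, 0.606])]
infA 95
infB 0
tape 0
pink 0
tray 267
(592, 798, 3)
```

View pics/e.png

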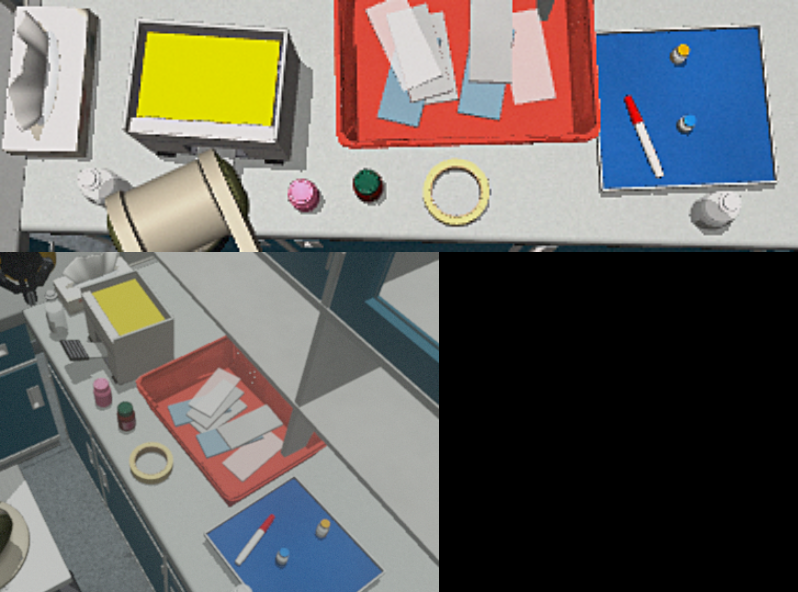

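The flap is level and empty, the bottle stands upright between the pink one and the tape, and the tray items haven't moved. I'll hand in.

```bash
python3 -c "
from h import *
print(ticket.close_job())"
```

```text
the job is handed in; nothing more can be done
None
```

The job is done and handed in, with the robot clock at about 24 s of the 72 s allowed.

- **Medicine bottle:** I moved it from the flap to the bare worktop at about (0.42, 0.12). It stands upright between the pink look-alike and the tape roll.
- **Syringe:** I laid it along the middle of the flap and let go, then pressed the treadle to its stop and held it for about 1.2 s. The fingertip force peaked at about 54 N, under the 120 N wrist limit. A picture taken while the treadle was down showed the syringe on the floor of the box.

**Last checks:**
- **Flap and treadle:** the flap is empty and back at 149.7 mm, so the treadle is fully up. I inferred this from the flap and the scene view, because the arm hid the treadle pad in the top view and my direct depth reading there hit the arm.
- **Other items:** infusion bottle B, the tape roll and the pink bottle showed no picture change. The tray changed by 267 pixels, which fits the syringe being gone; the marker and vials look unmoved.
- **Infusion bottle A:** its patch differed by 95 pixels, which I put down to the arm partly covering it. It is upright in both views, but I did not re-measure it.

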